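# Pin the roundel clamp on a stopped carving turntable, then reset the stop

## Robot

A 6-joint arm with a two-finger parallel gripper is mounted at the origin on the work surface. World frame = base frame: x ahead of the robot, y to its left, z up, the work surface at z = 0. Lengths are in mm, angles in rad, forces in N, time in s.
With the tool pointing down it reaches from about 350 to 875 mm from the base axis. Payload 4.2 kg.
Tool frame: the origin (TCP) lies at the very end of the fingers, on their centre line; the grasp point (between the pads) lies 19 mm behind it; z points along the fingers, y is the line along which they close (so a half turn about z gives the same grasp; the last joint's range is limited). The gripper opens to 85 mm and grips with 20 to 120 N. Pads are 22 mm wide; open, the fingers measure 114 mm over their backs; the gripper's body (76 mm by 85 mm) begins 54 mm behind the grasp point. The pads swing forward as they close: fully open they stand 13 mm farther back than shut.
Start: joints at [-0.906, 0.385, 0.008, 0, -1.194, -0.259], TCP at [246.734, -574.214, 209.412] pointing down, gripper open.
Joint ranges: [-3.14, 3.14], [-1.21, 2.06], [-1.07, 1.41], [-3.16, 2.05], [-2.99, -0.16], [-3.1, 3.1]. Speed limits (rad/s): [2.79, 2.79, 3.14, 3.14, 3.14, 3.14].

## Interface

Orientations are given as a unit quaternion [x, y, z, w].
In Python, from bench import read_state, get_image, get_calibration, job_done gives the robot as it stands.
- The arm moves only by the shell command python3 -m creep 'ROWS'. ROWS is a JSON object of lists of equal length, an entry for each row: "translation": the shift along the world's x, y, z in cm, a list of three; "delta_rot": the turn, a rotation vector about the world's x, y, z in degrees, a list of three; "hand": the finger opening in cm, from 0 to 8.54. A call has 1 to 8 rows; each row is the pose to reach, as a shift and turn from the pose commanded when the call began; what a row does not reach only later rows make up. A row lasts 1/8 s, in which the tool goes at most 62.5 mm and 10.7 degrees, less where a joint would pass 70% of its speed; a pose out of reach is approached as far as the arm can. A call with a gripper value outside its range is refused whole. The fingers move at their own pace and stop on an object; the grip force is fixed at half the most. Time passes only in rows, so rows that repeat a pose let the fingers close. It gives the time, the measured TCP pose, the force, the opening and the grip force at its end, in the units of the state.
- read_state(): the state, without advancing time (a new reading comes with each control period).
- get_image(name): name is "side" or "top"; returns (picture, depth): 400x640x3 uint8, red, green, blue; 400x640 float32, mm along the optical axis (not along the pixel's ray), 0 where there is no reading.
- get_calibration(name): a dict with "intrinsics" (3x3 intrinsics, pixels), "dist" ([k1, k2, p1, p2, k3] as OpenCV has them; the pictures are not rectified), "xyz" and "attitude" of the camera in the world. Camera axes: x right, y down, z forward; pixel columns grow to the right and rows downward; lengths in mm; the calibration is good to about 2 mm. A picture is of the moment at which its call begins. get_calibration takes no time and is no camera call.
- job_done(): hands the job in; it is judged then, once.
The state is a dict: "clock": time; "joints": joint angles; "joint_vel": joint speeds; "joint_efforts": joint torques, N m; "position": TCP position; "ee_rot": TCP orientation; "contact_force": force on the tool from outside, world axes, zero at the start; "wrist_torque": the same for the moment, N m; "gripper_width": finger opening in mm; "grasp_force": force on a finger pad.
Only numpy, scipy, OpenCV 4.12 (cv2) and the standard library are available. Lean on these libraries where they do the work, as an engineer would, in place of code of your own. Each camera call takes 0.05 s, during which the arm holds its last target. There are 200 camera calls.

## Task

Make the carving turntable safe and ready: press the mushroom stop on the control box until it latches down by itself and let go, then draw the clamp pin out from under the wooden tool rest and push it fully home through both eyelets of the clamp on the turntable, handle shoulder against the ear, from either side. Only then turn the mushroom head clockwise so that it springs back up. Do not press the flat start button, and leave the hammer, bowl and chisel where they lie.

Things in the scene. Friction and masses are not known exactly. Their poses are not given: they have to be found in the camera images.
- stop_box: Low fixed aluminium box, 85 (x) x 170 (y) mm, 50 mm high. Origin: centre of its underside. On its top stand the mushroom stop at y = +42 mm and the flat start button (22 mm across, 20 mm high above the box) at y = -45 mm, both at x = 0. Fingers closing along the box's x axis stay clear of the start button.
- stop_top (a point): Centre of the top of the black mushroom stop head, which moves with it: 94 mm above the bench when up, about 85 mm when latched down. The head is round, 40 mm across with upright sides from 4 to 22 mm below its top, on a 24 mm neck; it can be pinched across its sides at any yaw.
- stop_press (a joint): How far the mushroom stop is pressed (m): 0 up; 0.011 is the end of travel; at about 0.009 it latches and stays at about 0.0085 when let go. Pressing it to the latch takes 6 to 10 N straight down.
- stop_turn (a joint): Turn of the mushroom head (rad), 0 at rest, growing clockwise seen from above, at most 1.3; it creeps back to 0 when let go. When latched, turning it past about 0.7 frees the latch, and the head springs up once the fingers let go of it.
- start (a joint): Travel of the flat start button (m), 0 not pressed. Must not be pressed.
- turntable: Fixed turntable, origin under its centre: steel plate 320 mm across, top at 50 mm; marble roundel 196 mm across on it, top at 71 mm. The clamp stands at x = -125 mm: two upright steel ears 8 mm thick (y), 30 mm wide (x), top at 114 mm, 24 mm apart, the clamp bar's eye (18 mm hole) between them. The eyelets share one level axis along the turntable's y.
- clevis_eye (a point): Centre of the clamp's eyelets, midway between the two ears, 100 mm above the bench. Each ear's eyelet is 14 mm across; the outer faces of the ears are 20 mm from this point along the turntable's +y and -y.
- tool_rest: Low fixed wooden bridge, 90 mm deep (x), 170 mm wide (y), 48 mm high; its 14 mm top board leaves a 34 mm high, 138 mm wide opening towards -x, closed at the back. The pin's handle lies under it at the start, the shank sticks out of the opening.
- pin: Loose steel clamp pin lying on the bench, about 130 g: a round shank 10 mm thick, 95 mm long along its +x, with a 3 mm taper at the tip; behind it a flat handle 36 mm long (x), 24 mm wide (y), 10 mm thick (z), whose front end is the shoulder. Origin: at the shoulder, on the underside, 5 mm below the shank's axis. Mass centre about 12 mm ahead of it.
- pin_handle (a point): Centre of the pin's handle, 18 mm behind the shoulder, on the shank's axis.
- pin_tip (a point): End of the pin's shank, 95 mm ahead of the shoulder.
- pin_home (a point): Point on the shank's axis 20 mm ahead of the shoulder; it lies at clevis_eye when the pin is fully home.
- mallet: Bystander: hammer lying on the bench. Leave it.
- bowl: Bystander: plaster bowl 120 mm across, 50 mm high. Leave it.
- chisel: Bystander: plain steel stone chisel, 170 mm long along x, 10 mm thick, between the robot and the turntable. Leave it.
There are look-alikes about, which are no part of the job. Of the things like the stop_box, leave any that is purple; of the rest the smaller one is meant.

How it is judged (in metres and radians):
On the way, in this order (a step that is already met when the one before it is completed fails the run):
1. the mushroom stop stays latched down by itself, fingers off it (value of joint stop_press above 0.006 m and contact force between the fingers and stop_turn below 0.3 N), for 0.3 s.
2. with the stop still latched, the pin is fully home through both eyelets (value of joint stop_press above 0.006 m and distance between pin_home and clevis_eye below 0.008 m and angle between the x axis of pin and the y axis of turntable, either way round below 0.12 rad), for 0.2 s.
At the end, for the whole second after the job is handed in: The mushroom stop is up again (pressed less than 2 mm); the pin is still fully home through both eyelets, its home point within 8 mm of the eyelets' centre and its shank within 0.12 rad of their axis, released and at rest (value of joint stop_press below 0.002 m and distance between pin_home and clevis_eye below 0.008 m and angle between the x axis of pin and the y axis of turntable, either way round below 0.12 rad and linear speed of pin below 0.03 m/s); the robot touches nothing.
It fails at once if the start button is pressed (2 mm) (value of joint start above 0.002 m).
It fails at once if hammer, bowl or chisel moved by more than 25 mm (distance of any of mallet, bowl, chisel from where it was at the start of the episode above 0.025 m).
It also fails if it takes over 67 s, if anything falls off the work surface, if the arm or the gripper's body presses on something with over 40 N, if the wrist force passes 120 N, or if a joint passes its speed limit or range.

## Working session

There is one attempt and no reset: what is moved stays moved. The work goes in short steps, Python scripts to look and compute and a shell command to move; the robot and the scene stay as the last step left them, time stands still between calls to the robot, and variables do not carry over. Pictures are saved under pics/ and viewed, at most 10 in all, crops included, and the job is handed in when it is done.

```bash
mkdir -p pics; cat > h.py <<'E'
import numpy as np, cv2
from bench import *
from scipy.spatial.transform import Rotation as R
def snap(n,f=None):
    im,d=get_image(n); np.savez(f'/tmp/{n}.npz',im=im,d=d)
    if f: cv2.imwrite('pics/'+f,im[:,:,::-1])
    return im,d
def load(n):
    z=np.load(f'/tmp/{n}.npz'); return z['im'],z['d']
def cal(n):
    c=get_calibration(n); a=np.array(c['attitude'],float)
    Rm=R.from_quat(a).as_matrix() if a.size==4 else a
    return np.array(c['intrinsics']),np.array(c['dist']),np.array(c['xyz']),Rm
def rays(n,uv):
    K,D,t,Rm=cal(n); p=cv2.undistortPoints(np.array(uv,float).reshape(-1,1,2),K,D)[:,0]
    return t,np.c_[p,np.ones(len(p))]@Rm.T
def onz(n,uv,z):
    t,r=rays(n,uv); return t+r*((z-t[2])/r[:,2])[:,None]
def pts(n,d):
    v,u=np.mgrid[0:400,0:640]; t,r=rays(n,np.c_[u.ravel(),v.ravel()])
    return (t+r*d.ravel()[:,None]).reshape(400,640,3)
E
python3 - <<'E'
from h import *
for n in('side','top'): snap(n,n+'0.png'); print(n,get_calibration(n))
print(read_state())
E
```

```text
side {'intrinsics': array([[431.31348761,   0.        , 319.56356304],
       [  0.        , 431.31348761, 205.12561453],
       [  0.        ,   0.        ,   1.        ]]), 'dist': array([-0.10669081,  0.        ,  0.        ,  0.        ,  0.        ]), 'xyz': array([-88.61136627, 560.72311393, 796.13395072]), 'attitude': array([-0.33425868,  0.83955375, -0.40091252,  0.15063127])}
top {'intrinsics': array([[491.75874727,   0.        , 314.64542069],
       [  0.        , 491.75874727, 195.92619633],
       [  0.        ,   0.        ,   1.        ]]), 'dist': array([0.01003678, 0.        , 0.        , 0.        , 0.        ]), 'xyz': array([ 240.56935039,  -82.65520989, 1375.8916091 ]), 'attitude': array([-0.70314498,  0.70451478, -0.06503626,  0.07082623])}
{'clock': 0.1, 'joints': array([-9.06429204e-01,  3.85507995e-01,  6.75939677e-03, -4.39563533e-04,
       -1.19399955e+00, -2.58611663e-01]), 'joint_vel': array([-9.95087887e-04, -5.25068112e-04,  2.91789729e-03,  2.36274894e-03,
       -9.58478131e-05,  4.72135609e-04]), 'joint_efforts': array([-1.75054956e-03, -3.93318629e+01,  1.88927990e+01,  4.19793338e+00,
       -2.56526837e-03,  4.15856960e-06]), 'position': array([ 246.49409109, -573.72412887,  208.41202161]), 'ee_rot': array([-2.01409366e-01,  9.79506648e-01,  9.64784810e-04, -2.51640959e-04]), 'contact_force': array([-0.53266859, -0.02171688,  0.56965049]), 'wrist_torque': array([-0.00364585,  0.05172002, -0.04591288]), 'grasp_force': 0.0, 'gripper_width': 85.2239419192637}
```

View pics/top0.png

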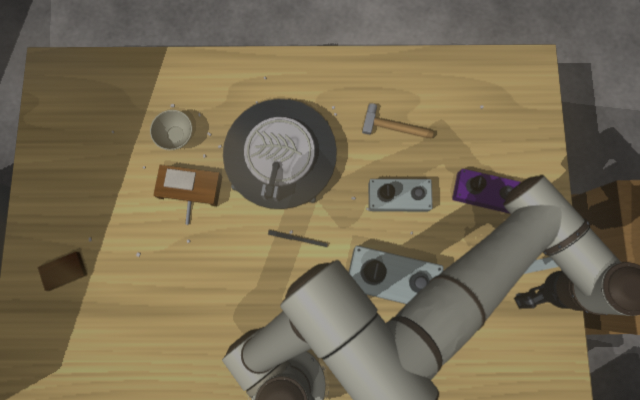

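View pics/side0.png

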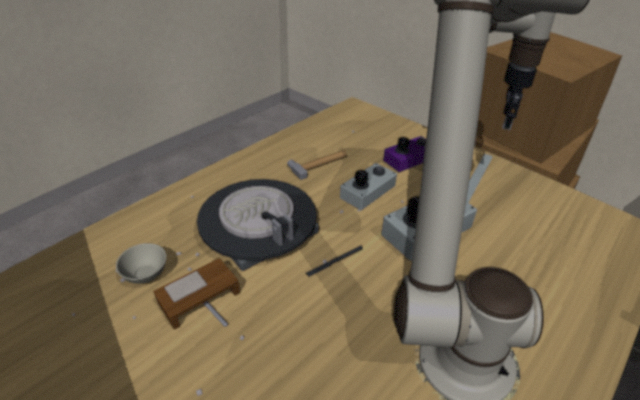

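Stop-box look-alikes in the top view are the purple one at (485,188), the large grey one at (397,273) and the small grey one at (400,194). Purple is excluded and (400,194) is the smaller of the other two, so that is the one meant. I'll confirm it in a crop and measure it.

```bash
python3 - <<'E'
from h import *
im,d=load('top'); P=pts('top',d); hsv=cv2.cvtColor(im,cv2.COLOR_RGB2HSV)
a=cv2.resize(im[165:225,355:445],None,fx=4.4,fy=4.4,interpolation=cv2.INTER_CUBIC)
b=cv2.resize(im[90:230,145:345],None,fx=3.9,fy=2*1.95,interpolation=cv2.INTER_CUBIC)
b=cv2.resize(im[135:235,150:340],None,fx=4,fy=4,interpolation=cv2.INTER_CUBIC)[:,:,:]
c=np.zeros((264+400,760,3),np.uint8)
c=np.zeros((600,760,3),np.uint8); a=cv2.resize(a,(297,198)); c[:198,:297]=a; c[200:600,:760]=b
cv2.imwrite('pics/crop1.png',c[:,:,::-1])
H=P[:,:,2]
def rect(m,z,name):
    m=cv2.morphologyEx(m.astype(np.uint8),cv2.MORPH_OPEN,np.ones((3,3)))
    cs,_=cv2.findContours(m,0,2)
    for k in cs:
        if cv2.contourArea(k)<60: continue
        q=onz('top',k[:,0],z)[:,:2].astype(np.float32)
        print(name,k[:,0].mean(0).round(),cv2.minAreaRect(q))
win=np.zeros(H.shape,bool); win[160:225,355:445]=1
rect(win&(H>40),50,'box'); rect(win&(H>82),94,'mush'); rect(win&(H>60)&(H<80),70,'start')
w2=np.zeros(H.shape,bool); w2[90:215,215:355]=1
rect(w2&(H>35),50,'plate'); rect(w2&(H>60),71,'roundel'); rect(w2&(H>82),114,'clamp')
w3=np.zeros(H.shape,bool); w3[155:212,145:228]=1
rect(w3&(H>35),48,'rest')
w4=np.zeros(H.shape,bool); w4[203:230,175:200]=1
rect(w4&(hsv[:,:,1]<70),5,'pin')
print(H[200:228,184:194].round(0)[::3])
E
```

```text
box [405. 197.] ((505.09185791015625, -307.53741455078125), (167.5845947265625, 85.7020263671875), 88.37782287597656)
mush [386. 189.] ((505.9269714355469, -264.6310729980469), (37.1871452331543, 38.267242431640625), 88.4820556640625)
start [418. 193.] ((506.4968566894531, -348.8932189941406), (32.680999755859375, 30.36172103881836), 89.82632446289062)
plate [280. 152.] ((624.4666748046875, 27.200836181640625), (318.3854064941406, 317.3673400878906), 61.99542236328125)
roundel [276. 161.] ((612.8130493164062, 21.487838745117188), (220.46273803710938, 192.57156372070312), 25.607032775878906)
clamp [271. 186.] ((528.427978515625, 41.02174377441406), (43.96868133544922, 90.59416961669922), 80.24722290039062)
rest [187. 184.] ((534.94140625, 283.0415344238281), (173.58914184570312, 91.25021362304688), 82.06810760498047)
[[-0.000e+00  4.000e+00  3.900e+01  4.300e+01  4.200e+01  1.376e+03
   4.300e+01  4.800e+01  5.000e+01  4.500e+01]
 [ 1.000e+00  4.000e+00  1.000e+00 -1.000e+00  1.100e+01  1.000e+01
   9.000e+00  2.000e+00 -2.000e+00 -2.000e+00]
 [-0.000e+00  1.000e+00  4.000e+00  8.000e
[... 178 characters left out ...]
.000e+00]
 [ 3.000e+00  1.000e+00 -3.000e+00  1.100e+01  1.400e+01  1.000e+01
   2.000e+00 -2.000e+00  8.000e+00  4.000e+00]
 [-2.000e+00 -8.000e+00  8.000e+00  7.000e+00  1.300e+01  7.000e+00
   0.000e+00 -6.000e+00 -1.000e+00 -1.000e+00]
 [ 3.000e+00  4.000e+00  1.200e+01  1.200e+01  9.000e+00  3.000e+00
   1.000e+00 -1.000e+00 -3.000e+00 -1.000e+00]
 [-0.000e+00  0.000e+00  1.000e+01  8.000e+00  1.100e+01  1.000e+00
  -0.000e+00  1.000e+00  2.000e+00  4.000e+00]
 [ 2.000e+00  3.000e+00 -1.000e+00  4.000e+00  1.000e+00  3.000e+00
  -2.000e+00  2.000e+00 -3.000e+00 -3.000e+00]
 [ 2.000e+00  0.000e+00  5.000e+00 -3.000e+00  1.000e+00 -7.000e+00
  -3.000e+00  3.000e+00 -2.000e+00 -1.000e+00]]
```

View pics/crop1.png

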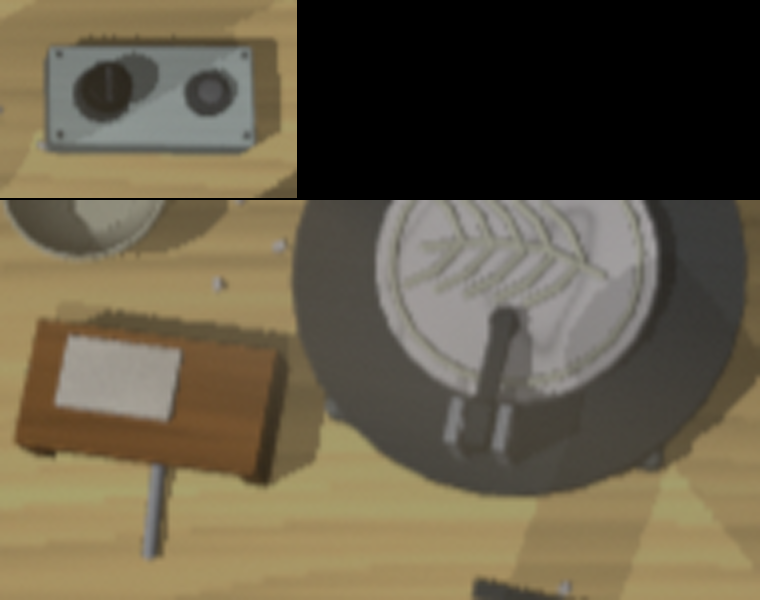

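The crop confirms the small grey box, with its black mushroom at full-image pixel (387,192) and its start button at (418,193). The clamp ears sit at about (264,190) and (276,191). The pin shank runs from about (190,201) to its tip at (187,224). Next I'll measure the ears and the pin precisely in both views.

```bash
python3 - <<'E'
from h import *
im,d=load('top'); P=pts('top',d); H=P[:,:,2]; hsv=cv2.cvtColor(im,cv2.COLOR_RGB2HSV)
print(hsv[212,182:196].tolist())
print(im[192,258:284].mean(1).round())
# pin: low saturation vs wood
def fit(m,z,name,n='top'):
    v,u=np.nonzero(m); q=onz(n,np.c_[u,v],z)[:,:2]; c=q.mean(0); s,w=np.linalg.svd(q-c,full_matrices=False)[1:]
    ax=w[0]*(-1 if w[0][0]>0 else 1); t=(q-c)@ax
    print(name,len(q),'c',c.round(1),'ang',np.degrees(np.arctan2(ax[1],ax[0])).round(1),'ends',(c+ax*t.max()).round(1),(c+ax*t.min()).round(1),'px',u.min(),u.max(),v.min(),v.max())
w=np.zeros(H.shape,bool); w[202:230,178:200]=1
fit(w&(hsv[:,:,1]<80),7,'pin')
g=im.mean(2)
for a,b,nm in((258,269,'earL'),(270,282,'earR')):
    w=np.zeros(H.shape,bool); w[182:200,a:b]=1
    fit(w&(g>95),114,nm)
# depth-based high points of the clamp
w=np.zeros(H.shape,bool); w[150:205,250:295]=1
for lo,hi in((85,100),(100,112),(112,140)):
    q=P[w&(H>lo)&(H<hi)]; print(lo,hi,len(q),np.median(q,0).round(1) if len(q) else '')
# side
im,d=load('side'); c=np.vstack([cv2.resize(im[195:260,240:320],(640,520),interpolation=cv2.INTER_CUBIC)]); cv2.imwrite('pics/sidecl.png',c[:,:,::-1])
P=pts('side',d);H=P[:,:,2];w=np.zeros(H.shape,bool); w[195:260,240:320]=1
for lo,hi in((85,100),(100,112),(112,140)):
    q=P[w&(H>lo)&(H<hi)]; print(lo,hi,len(q),np.median(q,0).round(1) if len(q) else '')
hs=cv2.cvtColor(im,cv2.COLOR_RGB2HSV); w=np.zeros(H.shape,bool); w[300:330,200:235]=1
fit(w&(hs[:,:,1]<70),7,'pin','side')
E
```

```text
[[22, 102, 167], [22, 102, 168], [22, 100, 168], [22, 99, 167], [23, 76, 151], [23, 8, 135], [120, 4, 117], [15, 6, 84], [20, 83, 80], [21, 105, 114], [23, 101, 161], [23, 101, 167], [23, 99, 167], [23, 99, 168]]
[ 73.  73.  78. 107. 124. 123.  98.  87.  75.  73.  74.  73.  72.  70.
  66.  79. 116. 122. 108.  83.  69.  65.  64.  65.  64.  65.]
pin 90 c [459.3 286.3] ang 177.4 ends [427.9 287.7] [490.9 284.8] px 185 190 202 224
earL 51 c [507.4  61.7] ang 164.2 ends [489.   66.9] [525.9  56.4] px 261 268 182 195
earR 46 c [503.6  29.1] ang 158.9 ends [484.9  36.4] [525.8  20.6] px 273 281 182 197
85 100 127 [542.2  39.3  92. ]
100 112 63 [508.7  46.3 105.4]
112 140 114 [502.6  47.  115.1]
85 100 152 [502.3  47.6  92.1]
100 112 97 [490.3  52.5 108.3]
112 140 98 [500.6  49.  113.4]
pin 168 c [466.5 286.7] ang 177.0 ends [424.2 289. ] [510.5 284.4] px 204 227 302 326
```

View pics/sidecl.png

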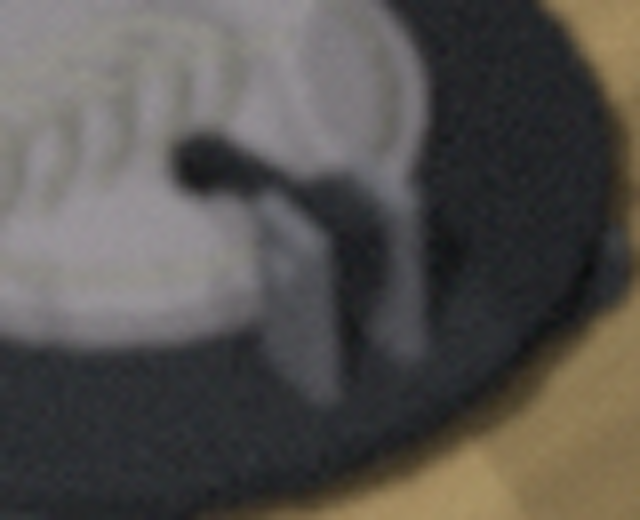

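Ears show in the side view as upright plates around (273,237) and (292,230), and the eye is near (501,46,100) with table yaw about -8.6°. The mushroom is at (506,-265), so I'll go and press it.

```bash
python3 -m creep '{"translation":[[5,6,0],[10,12,0],[15,18,-1],[20,24,-3],[24,28.6,-5],[25.9,30.9,-7],[25.9,30.9,-8.5],[25.9,30.9,-8.5]],"delta_rot":[[0,0,0],[0,0,0],[0,0,0],[0,0,0],[0,0,0],[0,0,0],[0,0,0],[0,0,0]],"hand":[0,0,0,0,0,0,0,0]}'; python3 - <<'E'
from h import *
s=read_state(); print(s['joints'].round(3),s['contact_force'],s['clock'])
im,d=snap('top'); P=pts('top',d);g=im.mean(2)
# ears, without marble
im0=im
for a,b in((258,269),(270,282)):
    for z in (114,):
        w=np.zeros(g.shape,bool); w[184:202,a:b]=1
        for v in range(184,202): print(v,im[v,a:b].mean(1).round().astype(int))
E
```

```text
clock: 1.1
position: [505.2, -262.7, 121.5]
ee_rot: [-0.203, 0.979, 0.002, -0.003]
contact_force: [-0.6, -0.5, 1.6]
gripper_width: 0.0
grasp_force: 0.0
[-0.196  0.373 -0.249 -0.001 -0.956 -0.966] [-0.63249826 -0.52900621  1.56586082] 1.1
184 [71 71 71 71 78 95 97 88 82 84 78]
185 [ 71  70  69  71  82 106 110  96  76  72  69]
186 [ 70  70  70  71  90 108 111  94  74  69  70]
187 [ 69  70  70  73  96 109 109  88  70  69  69]
188 [ 69  70  69  74 100 111 109  84  68  69  70]
189 [ 68  69  70  77 104 111 110  92  72  69  70]
190 [ 68  69  70  79 107 112 107  95  74  68  69]
191 [ 68  68  70  89 109 111  98  93  73  68  68]
192 [ 68  67  71  96 110 110  89  80  70  68  67]
193 [ 67  67  73 102 111 109  84  69  67  67  68]
194 [ 66  66  75 103 111 108  78  65  65  66  66]
195 [65 67 71 89 95 94 73 63 63 63 65]
196 [66 65 67 72 78 82 71 63 61 59 61]
197 [65 65 66 67 73 77 74 64 61 59 59]
198 [64 64 64 65 68 76 76 68 62 61 64]
199 [64 65 64 65 65 70 72 72 68 66 68]
200 [63 64 65 65 65 65 68 69 70 68 69]
201 [64 64 64 63 63 64 65 65 68 69 69]
184 [68 65 64 63 71 80 81 82 83 83 84 83]
185 [67 64 62 62 69 78 78 76 74 75 74 75]
186 [68 67 65 62 70 93 95 87 71 66 66 66]
187 [ 70  69  65  62  78 104 108  96  71  62  61  60]
188 [ 70  68  63  64  86 107 109  90  69  62  61  61]
189 [ 69  69  61  64  91 107 108  84  67  60  60  60]
190 [ 69  68  61  65  97 108 107  81  66  62  61  60]
191 [ 68  65  60  68 102 109 102  77  65  62  60  60]
192 [ 66  64  60  72 104 110  98  76  65  63  60  59]
193 [ 66  63  61  82 105 109  94  74  65  62  60  59]
194 [ 67  60  63  90 107 109  87  70  63  59  59  58]
195 [ 64  59  64  96 107 107  82  67  63  60  58  58]
196 [ 61  59  69  96 106 105  78  64  62  59  57  58]
197 [59 58 67 84 92 92 71 63 61 60 59 58]
198 [65 64 68 73 79 80 69 62 61 60 61 60]
199 [69 69 70 72 78 80 74 65 61 59 61 61]
200 [69 69 69 71 77 82 79 70 62 61 65 65]
201 [69 68 69 69 72 74 76 73 68 65 68 69]
```

```bash
python3 - <<'E'
from h import *
q=onz('top',[[262.8,190],[275.2,191.5],[263.4,187],[262.1,194],[275.7,189],[274.3,195]],114); print(q.round(1))
for i,j in((0,1),(3,2),(5,4)): e=q[j]-q[i]; print(np.degrees(np.arctan2(e[1],e[0])),np.linalg.norm(e))
print(q[:2].mean(0))
E
python3 -m creep '{"translation":[[0.1,-0.2,-1.5],[0.1,-0.2,-2.4],[0.1,-0.2,-2.9],[0.1,-0.2,-3.2],[0.1,-0.2,-3.5],[0.1,-0.2,-3.7],[0.1,-0.2,-3.8],[0.1,-0.2,-3.8]],"delta_rot":[[0,0,0],[0,0,0],[0,0,0],[0,0,0],[0,0,0],[0,0,0],[0,0,0],[0,0,0]],"hand":[0,0,0,0,0,0,0,0]}'
```

```text
[[502.7  63.5 114. ]
 [498.6  30.9 114. ]
 [510.7  62.1 114. ]
 [492.   65.2 114. ]
 [505.3  29.7 114. ]
 [489.2  33.2 114. ]]
-97.18145484158177 32.85377302677964
-9.261376125670337 18.979037908261237
-12.115271116580601 16.39684782229294
[500.61791002  47.2440056  114.        ]
clock: 2.15
position: [506.8, -267.2, 86.5]
ee_rot: [-0.202, 0.979, -0.0, 0.0]
contact_force: [-0.1, -0.7, -0.1]
gripper_width: 0.3
grasp_force: 0.0
```

```bash
python3 -m creep '{"translation":[[0,0.2,-0.2],[0,0.2,-0.2],[0,0.2,-0.3],[0,0.2,-0.3]],"delta_rot":[[0,0,0],[0,0,0],[0,0,0],[0,0,0]],"hand":[0,0,0,0]}'; python3 - <<'E'
from h import *
s=read_state(); print(s['position'],s['contact_force'])
im,d=snap('side'); c=cv2.resize(im[120:230,300:460],(800,550),interpolation=cv2.INTER_CUBIC); cv2.imwrite('pics/press.png',c[:,:,::-1])
E
```

```text
clock: 2.65
position: [506.7, -265.2, 83.4]
ee_rot: [-0.202, 0.979, 0.0, -0.0]
contact_force: [-0.1, -0.3, -0.1]
gripper_width: 0.1
grasp_force: 0.0
[ 506.70149261 -265.20190991   83.35765031] [-0.10117563 -0.26633212 -0.06478383]
```

View pics/press.png

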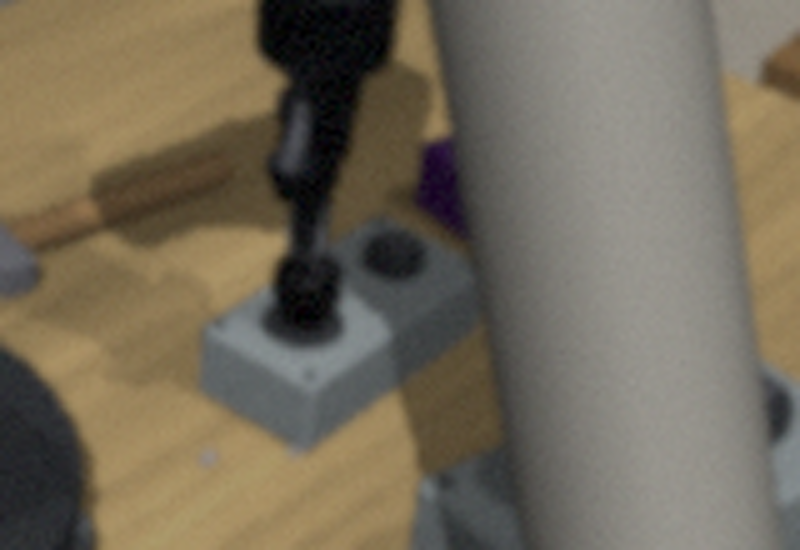

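Fingertips are on the mushroom head, crop (305,275), but the force is still near zero. I'll go a little lower.

```bash
for i in 1; do python3 -m creep '{"translation":[[0,0,-0.1],[0,0,-0.1]],"delta_rot":[[0,0,0],[0,0,0]],"hand":[0,0]}'; python3 -m creep '{"translation":[[0,0,-0.1],[0,0,-0.1]],"delta_rot":[[0,0,0],[0,0,0]],"hand":[0,0]}'; done
```

```text
clock: 2.95
position: [506.7, -265.2, 82.3]
ee_rot: [-0.202, 0.979, 0.0, -0.0]
contact_force: [0.4, 0.3, -0.1]
gripper_width: 0.5
grasp_force: 0.0
clock: 3.2
position: [506.7, -265.2, 81.3]
ee_rot: [-0.202, 0.979, 0.0, -0.0]
contact_force: [0.4, 1.0, 0.2]
gripper_width: -0.2
grasp_force: 0.0
```

```bash
for i in 1; do python3 -m creep '{"translation":[[0,0,-0.1],[0,0,-0.2],[0,0,-0.2]],"delta_rot":[[0,0,0],[0,0,0],[0,0,0]],"hand":[0,0,0]}'; python3 - <<'E'
from h import *
for n in('side','top'):
    im,d=snap(n); P=pts(n,d); m=(abs(P[:,:,0]-506)<30)&(abs(P[:,:,1]+265)<30)&(im.mean(2)<70)&(d>0)
    z=P[:,:,2][m]; print(n,len(z),np.histogram(z,np.arange(50,125,4)))
print(read_state()['joint_efforts'].round(1))
E
done
```

```text
clock: 3.58
position: [506.7, -265.2, 79.3]
ee_rot: [-0.202, 0.979, 0.0, -0.0]
contact_force: [0.0, 0.4, 0.4]
gripper_width: -0.2
grasp_force: 0.0
side 602 (array([46, 13, 13,  5,  1, 12, 14, 11, 15, 26, 48,  8,  3,  4,  7,  9,  8,
        9]), array([ 50,  54,  58,  62,  66,  70,  74,  78,  82,  86,  90,  94,  98,
       102, 106, 110, 114, 118, 122]))
top 993 (array([25,  8,  4,  0,  0,  1,  4,  2,  1, 10, 18, 15,  5,  1,  2,  0,  2,
        2]), array([ 50,  54,  58,  62,  66,  70,  74,  78,  82,  86,  90,  94,  98,
       102, 106, 110, 114, 118, 122]))
[ -0.  -37.4  15.3   3.4  -0.   -0. ]
```

```bash
python3 - <<'E'
from h import *
t,_=load('top'); s,_=load('side')
a=cv2.resize(t[140:230,340:440],(400,360),interpolation=cv2.INTER_CUBIC);b=cv2.resize(s[125:200,330:405],(400,400),interpolation=cv2.INTER_CUBIC)
c=np.zeros((400,800,3),np.uint8); c[:360,:400]=a;c[:,400:]=b
c=cv2.LUT(c,np.clip((np.arange(256)/255.)**.5*255,0,255).astype(np.uint8))
for n,o,sc in(('top',(340,140),(4,4,0)),('side',(330,125),(16/3,16/3,400))):
    K,D,tt,Rm=cal(n)
    for p,col in(((506.7,-265.2,79.3),(255,0,0)),((506,-264.6,94),(0,255,0))):
        q=cv2.projectPoints(np.array([p]),cv2.Rodrigues(Rm.T)[0],-Rm.T@tt,K,D)[0].ravel(); print(n,p,q)
        cv2.circle(c,(int((q[0]-o[0])*sc[0]+sc[2]),int((q[1]-o[1])*sc[1])),3,col,-1)
cv2.imwrite('pics/chk.png',c[:,:,::-1])
E
```

```text
top (506.7, -265.2, 79.3) [386.46607067 190.80952584]
top (506, -264.6, 94) [386.99444993 189.95407301]
side (506.7, -265.2, 79.3) [360.38346419 176.10360555]
side (506, -264.6, 94) [360.82380126 172.08248158]
```

View pics/chk.png

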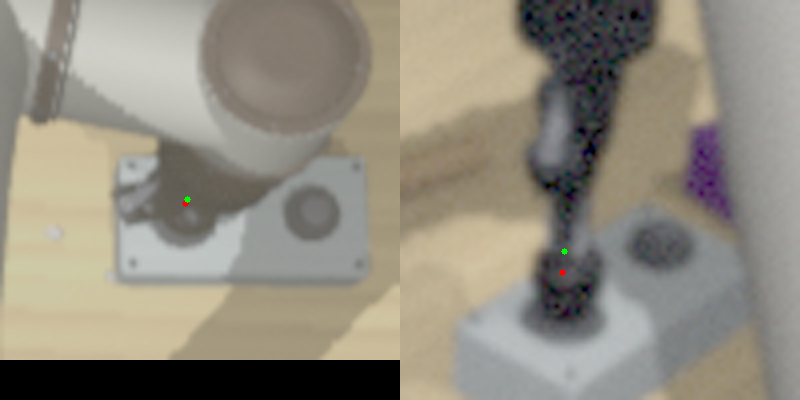

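The side view (right half) shows the fingertips at the head, crop (570,245), and it may already be pressed. The projected TCP also lies on the head in both views. I'll back off and measure the head height against the first picture.

```bash
python3 - <<'E'
from h import *
im,d=load('top')
E
python3 -m creep '{"translation":[[0,0,0.5],[0,0,1.5],[0,0,5],[0,4,8],[0,10,10],[0,16,10]],"delta_rot":[[0,0,0],[0,0,0],[0,0,0],[0,0,0],[0,0,0],[0,0,0]],"hand":[0,0,0,0,0,0]}'; python3 - <<'E'
from h import *
for n in('side','top'):
    im,d=snap(n); P=pts(n,d); Q=P-[506,-265,0]
    m=(np.hypot(Q[:,:,0],Q[:,:,1])<13)&(d>0)&(P[:,:,2]<120)&(P[:,:,2]>70)
    print(n,m.sum(),np.median(P[m],0))
    b=(abs(P[:,:,0]-505)<30)&(abs(P[:,:,1]+307)<15)&(d>0)&(P[:,:,2]<80); print('box top',b.sum(),np.median(P[:,:,2][b]))
    if n=='side': cv2.imwrite('pics/side2.png',cv2.resize(im[120:230,300:460],(800,550),interpolation=cv2.INTER_CUBIC)[:,:,::-1])
E
```

```text
clock: 4.42
position: [508.1, -103.9, 182.4]
ee_rot: [-0.201, 0.98, -0.001, 0.003]
contact_force: [0.7, 0.7, -0.9]
gripper_width: -0.1
grasp_force: 0.0
side 37 [ 506.47246437 -265.0596968    92.78966414]
box top 74 48.89845427744649
top 69 [ 505.8392888  -264.51882829   94.97728279]
box top 237 50.83117428347964
```

View pics/side2.png

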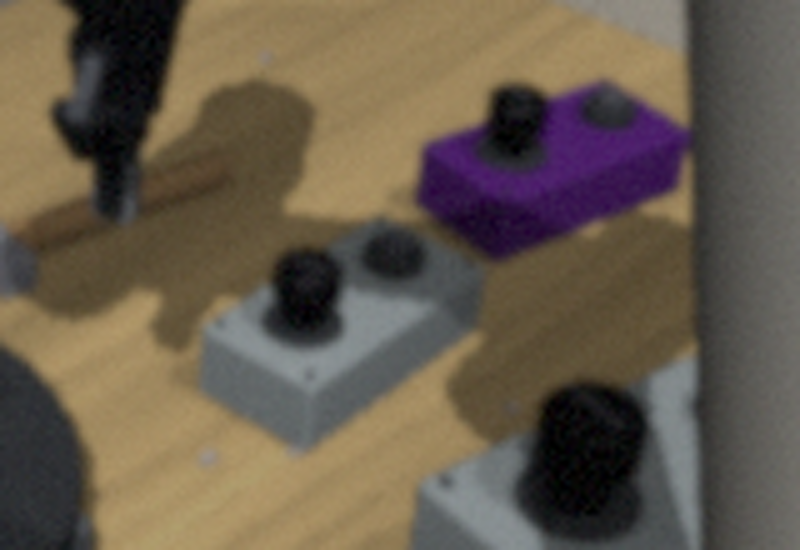

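The head is still up, top at crop (305,255), so the fingers never pressed it. I'll check the true fingertip position against the reported TCP.

```bash
python3 - <<'E'
from h import *
s=read_state();p=s['position'];print(p)
for n in('side','top'):
    K,D,tt,Rm=cal(n); print(n,[cv2.projectPoints(np.array([p+[0,0,dz]]),cv2.Rodrigues(Rm.T)[0],-Rm.T@tt,K,D)[0].ravel().round(1) for dz in(0,20,40)])
    im,d=load(n);P=pts(n,d);Q=P-p; m=(np.hypot(Q[:,:,0],Q[:,:,1])<45)&(d>0)&(P[:,:,2]>120)&(Q[:,:,2]<60)
    v,u=np.nonzero(m); z=P[m]; o=np.argsort(z[:,2])[:200:12]; print(np.c_[u[o],v[o],z[o].round()])
E
```

```text
[ 507.22483603 -100.93213399  181.22163172]
side [array([322.1, 170.1]), array([322.2, 163.4]), array([322.4, 156.6])]
[[ 322.  164.  505.  -97.  203.]
 [ 324.  163.  497.  -96.  210.]
 [ 320.  162.  502.  -87.  215.]
 [ 320.  160.  505.  -91.  217.]
 [ 320.  159.  503.  -88.  222.]
 [ 320.  158.  504.  -88.  225.]
 [ 321.  156.  504.  -92.  228.]
 [ 326.  155.  495. -100.  231.]
 [ 322.  155.  499.  -91.  234.]
 [ 320.  153.  504.  -89.  238.]]
top [array([325.9, 182.5]), array([326. , 180.8]), array([326.1, 178.9])]
[[323. 184. 497. -94. 210.]]
```

The visible fingertip, at side pixel (323,164), sits about 20 mm above the reported TCP, which explains the miss. Pressing lower with force feedback.

```bash
python3 -m creep '{"translation":[[0,-6,0],[0,-12,0],[0,-16,-4],[0,-16,-9],[0,-16,-10],[0,-16,-10.2],[0,-16,-10.4],[0,-16,-10.4]],"delta_rot":[[0,0,0],[0,0,0],[0,0,0],[0,0,0],[0,0,0],[0,0,0],[0,0,0],[0,0,0]],"hand":[0,0,0,0,0,0,0,0]}';python3 -m creep '{"translation":[[0,0,-0.2],[0,0,-0.4],[0,0,-0.4]],"delta_rot":[[0,0,0],[0,0,0],[0,0,0]],"hand":[0,0,0]}';python3 -m creep '{"translation":[[0,0,-0.2],[0,0,-0.3],[0,0,-0.3]],"delta_rot":[[0,0,0],[0,0,0],[0,0,0]],"hand":[0,0,0]}'
```

```text
clock: 5.52
position: [507.8, -265.0, 77.1]
ee_rot: [-0.202, 0.979, -0.001, 0.001]
contact_force: [0.7, 0.7, 0.1]
gripper_width: 0.2
grasp_force: 0.0
clock: 5.9
position: [507.1, -265.2, 71.8]
ee_rot: [-0.202, 0.979, -0.0, 0.0]
contact_force: [0.6, 0.6, 2.4]
gripper_width: -0.1
grasp_force: 1.2
clock: 6.28
position: [507.0, -265.3, 68.9]
ee_rot: [-0.202, 0.979, -0.0, 0.0]
contact_force: [-1.3, 0.8, 5.1]
gripper_width: 0.0
grasp_force: 2.4
```

```bash
python3 -m creep '{"translation":[[0,0,-0.2],[0,0,-0.3],[0,0,-0.4],[0,0,-0.5],[0,0,-0.5]],"delta_rot":[[0,0,0],[0,0,0],[0,0,0],[0,0,0],[0,0,0]],"hand":[0,0,0,0,0]}'
```

```text
clock: 6.9
position: [507.1, -265.2, 63.7]
ee_rot: [-0.202, 0.979, -0.0, 0.0]
contact_force: [-1.3, 1.6, 4.5]
gripper_width: -0.4
grasp_force: 2.2
```

```bash
python3 -m creep '{"translation":[[0,0,-0.1],[0,0,-0.1]],"delta_rot":[[0,0,0],[0,0,0]],"hand":[0,0]}'; python3 -m creep '{"translation":[[0,0,1],[0,0,4],[-2,4,8],[-4,10,11],[-6,16,11],[-7,22,11],[-8,28,11],[-9,34,11]],"delta_rot":[[0,0,0],[0,0,0],[0,0,0],[0,0,0],[0,0,0],[0,0,-6],[0,0,-12],[0,0,-18]],"hand":[0,0,0,0,2,4,4,4]}'; python3 - <<'E'
from h import *
im,d=snap('top'); 
for n in('side','top'):
    im,d=snap(n); P=pts(n,d); Q=P-[506,-265,0]
    m=(np.hypot(Q[:,:,0],Q[:,:,1])<13)&(d>0)&(P[:,:,2]<120)&(P[:,:,2]>70)
    print(n,m.sum(),np.median(P[m],0))
print(read_state()['joints'].round(2))
E
```

```text
clock: 7.15
position: [507.1, -265.3, 62.8]
ee_rot: [-0.202, 0.979, -0.0, 0.0]
contact_force: [-0.5, 2.4, 5.8]
gripper_width: -0.2
grasp_force: 2.7
clock: 8.15
position: [416.2, 73.9, 172.7]
ee_rot: [-0.044, 0.999, 0.0, 0.0]
contact_force: [1.6, 0.1, -0.5]
gripper_width: 39.9
grasp_force: 0.0
side 35 [ 505.53862907 -264.80483594   84.62065957]
top 72 [ 505.25334926 -265.43372743   86.51588911]
[ 0.56  0.07 -0.51 -0.   -0.99 -2.04]
```

The stop is latched, with the head at about 85 mm in both views. Next is the pin shank.

```bash
python3 -m creep '{"translation":[[1,6,0],[2,12,0],[3.5,18,-2],[4.5,21.1,-6],[4.5,21.1,-11],[4.5,21.1,-15],[4.5,21.1,-17],[4.5,21.1,-17]],"delta_rot":[[0,0,-4],[0,0,-7.8],[0,0,-7.8],[0,0,-7.8],[0,0,-7.8],[0,0,-7.8],[0,0,-7.8],[0,0,-7.8]],"hand":[4,4,3,3,3,3,3,3]}'; python3 -m creep '{"translation":[[0,0,-0.5],[0,0,-1],[0,0,-1.3],[0,0,-1.5],[0,0,-1.5]],"delta_rot":[[0,0,0],[0,0,0],[0,0,0],[0,0,0],[0,0,0]],"hand":[3,3,3,3,3]}'
```

```text
clock: 9.3
position: [461.8, 280.8, 0.5]
ee_rot: [0.023, 1.0, -0.002, -0.002]
contact_force: [-0.3, -0.4, -0.1]
gripper_width: 30.0
grasp_force: 0.0
clock: 9.93
position: [462.1, 283.4, -12.6]
ee_rot: [0.022, 1.0, 0.0, 0.0]
contact_force: [0.3, 0.2, 0.1]
gripper_width: 30.2
grasp_force: 0.0
```

```bash
python3 -m creep '{"translation":[[0,0.1,-0.2],[0,0.1,-0.4],[0,0.1,-0.4],[0,0.1,-0.4],[0,0.1,-0.4],[0,0.1,-0.4],[0,0.1,-0.4]],"delta_rot":[[0,0,0],[0,0,0],[0,0,0],[0,0,0],[0,0,0],[0,0,0],[0,0,0]],"hand":[3,3,0,0,0,0,0]}'
```

```text
clock: 10.8
position: [462.1, 284.3, -16.4]
ee_rot: [0.022, 1.0, -0.0, -0.0]
contact_force: [-1.2, -0.3, 2.6]
gripper_width: 6.3
grasp_force: 58.8
```

Closed to 6.3 mm instead of 10, so the pads caught the round shank too high. Reopening and going lower until there is bench contact.

```bash
python3 -m creep '{"translation":[[0,0,0],[0,0,0],[0,0.1,-0.2],[0,0.1,-0.4],[0,0.1,-0.5],[0,0.1,-0.5]],"delta_rot":[[0,0,0],[0,0,0],[0,0,0],[0,0,0],[0,0,0],[0,0,0]],"hand":[2.5,2.5,2.5,2.5,2.5,2.5]}';  python3 -m creep '{"translation":[[0,0,0],[0,0,0],[0,0,0],[0,0,0]],"delta_rot":[[0,0,0],[0,0,0],[0,0,0],[0,0,0]],"hand":[0,0,0,0]}'
```

```text
clock: 11.55
position: [462.1, 285.3, -21.7]
ee_rot: [0.022, 1.0, -0.0, -0.0]
contact_force: [0.4, 0.1, -0.1]
gripper_width: 24.9
grasp_force: 0.0
clock: 12.05
position: [462.3, 285.4, -21.3]
ee_rot: [0.022, 1.0, 0.0, 0.0]
contact_force: [-0.3, -0.1, 4.3]
gripper_width: 7.0
grasp_force: 59.2
```

```bash
python3 -m creep '{"translation":[[-1,0.05,0.1],[-3,0.1,0.1],[-5,0.2,0.1],[-7,0.3,0.1],[-9,0.4,0.1],[-10,0.45,0.1],[-10,0.45,0.1]],"delta_rot":[[0,0,0],[0,0,0],[0,0,0],[0,0,0],[0,0,0],[0,0,0],[0,0,0]],"hand":[0,0,0,0,0,0,0]}'; python3 - <<'E'
from h import *
im,d=snap('top'); im2,d=snap('side')
c=np.zeros((600,800,3),np.uint8); c[:,:400]=cv2.resize(im[160:280,130:210],(400,600),interpolation=cv2.INTER_CUBIC); c[:400,400:]=cv2.resize(im2[240:360,140:260],(400,400),interpolation=cv2.INTER_CUBIC)
cv2.imwrite('pics/drag.png',c[:,:,::-1])
E
```

```text
clock: 12.92
position: [361.4, 289.7, -20.7]
ee_rot: [0.022, 1.0, -0.0, -0.0]
contact_force: [0.4, 0.3, -1.2]
gripper_width: 7.3
grasp_force: 58.6
```

View pics/drag.png

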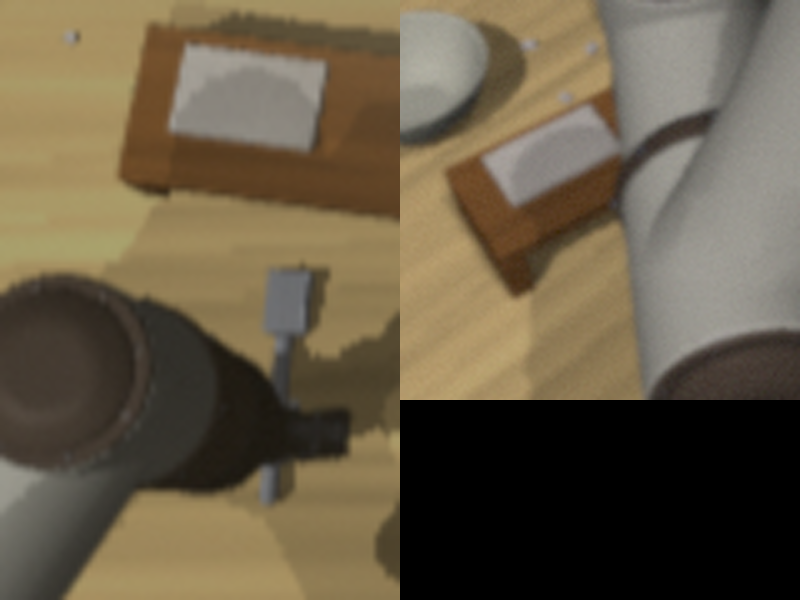

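Pin is drawn clear of the rest: handle at crop (290,302), full-image (188,220), shank tip at crop (268,500), full-image (184,260). Releasing and measuring.

```bash
python3 -m creep '{"translation":[[0,0,0],[0,0,0],[0,0,2],[0,0,6],[0,-6,8],[0,-12,8]],"delta_rot":[[0,0,0],[0,0,0],[0,0,0],[0,0,0],[0,0,0],[0,0,0]],"hand":[3,3,3,4.5,4.5,4.5]}'; cat > pin.py <<'E'
from h import *
im,d=snap('top'); hsv=cv2.cvtColor(im,cv2.COLOR_RGB2HSV)
w=np.zeros(im.shape[:2],np.uint8); w[206:270,172:203]=1
m=((hsv[:,:,1]<75)&(im.mean(2)>70)).astype(np.uint8)*w
n,l,st,_=cv2.connectedComponentsWithStats(m); 
i=1+np.argmax(st[1:,4]); m=l==i
v,u=np.nonzero(m); print(st[i]); q=onz('top',np.c_[u,v],8)[:,:2]
for k in np.unique(v): 
    s=v==k; print(k,s.sum(),q[s].mean(0).round(1),end=' | ')
h=np.array([s.sum() for s in [v==k for k in v]])>=5
c=q[h].mean(0); t=q[~h]; cc,w_=t.mean(0),np.linalg.svd(t-t.mean(0))[2][0]; w_*=-np.sign(w_[0])
print('\nhandle',cv2.minAreaRect(q[h].astype(np.float32)),c,'shank ang',np.degrees(np.arctan2(w_[1],w_[0])),'tip',cc+w_*((t-cc)@w_).max())
print(read_state()['position'])
E
python3 pin.py
```

```text
clock: 13.78
position: [363.2, 169.8, 61.0]
ee_rot: [0.021, 1.0, 0.002, 0.002]
contact_force: [1.3, -0.1, -0.3]
gripper_width: 45.0
grasp_force: 0.0
[172 243  28  27 447]
243 1 [374.6 326.1] | 244 3 [371.8 323.1] | 245 3 [369. 323.] | 246 4 [366.2 321.4] | 247 7 [363.4 309.1] | 248 11 [360.6 299.2] | 249 15 [357.8 300.7] | 250 28 [355.  287.5] | 251 28 [352.3 287.3] | 252 28 [349.5 287.2] | 253 27 [346.7 288.4] | 254 26 [344.  289.7] | 255 25 [341.2 290.9] | 256 24 [338.5 292.2] | 257 23 [335.7 293.4] | 258 22 [333.  294.7] | 259 21 [330.2 295.9] | 260 20 [327.5 297.2] | 261 19 [324.7 298.4] | 262 18 [322.  299.6] | 263 17 [319.2 300.9] | 264 16 [316.5 302.1] | 265 15 [313.8 303.4] | 266 13 [311. 306.] | 267 12 [308.3 307.2] | 268 11 [305.6 308.5] | 269 10 [302.8 309.7] | 
handle ((333.0799560546875, 287.616455078125), (75.81951904296875, 60.575584411621094), 89.86507415771484) [335.44736642 295.43949192] shank ang -133.52580416273597 tip [365.07958899 318.33037364]
[358.69520092 161.99719014  59.25606739]
```

```bash
sed -i 's/w\[206:270,172:203\]/w[206:243,172:203]/' pin.py; python3 pin.py
```

```text
[180 235  11   6  31]
235 2 [396.9 303.5] | 236 3 [394.1 302. ] | 237 4 [391.3 300.4] | 238 6 [388.5 294.7] | 239 8 [385.7 289. ] | 240 8 [382.9 286. ] | 
handle ((385.6562805175781, 288.9804382324219), (25.427658081054688, 5.589737415313721), 89.85707092285156) [385.40316469 289.47162406] shank ang -119.9178733930238 tip [390.58340066 296.63435392]
[359.93712122 164.57386867  59.26996198]
```

```bash
python3 -m creep '{"translation":[[3,-4,4],[6,-10,6],[9,-15,6]],"delta_rot":[[0,0,0],[0,0,0],[0,0,0]],"hand":[4.5,4.5,4.5]}'; sed -i 's/w\[206:243,172:203\]/w[206:265,172:203]/' pin.py; python3 pin.py
```

```text
clock: 14.25
position: [452.2, 22.7, 121.3]
ee_rot: [0.022, 1.0, 0.001, 0.002]
contact_force: [1.9, -0.1, -0.2]
gripper_width: 45.0
grasp_force: 0.0
[ 172  206   31   59 1550]
206 31 [479.1 289.4] | 207 31 [476.2 289.2] | 208 31 [473.4 289.1] | 209 29 [470.5 290.4] | 210 28 [467.6 291.5] | 211 27 [464.8 292.6] | 212 25 [461.9 295.6] | 213 23 [459.1 299.7] | 214 24 [456.2 298.1] | 215 24 [453.4 298. ] | 216 24 [450.5 297.8] | 217 23 [447.7 299.1] | 218 23 [444.9 298.9] | 219 23 [442.  298.8] | 220 23 [439.2 298.7] | 221 23 [436.3 298.5] | 222 23 [433.5 298.4] | 223 23 [430.7 298.2] | 224 24 [427.8 296.7] | 225 24 [425.  296.5] | 226 24 [422.2 296.4] | 227 24 [419.4 296.3] | 228 24 [416.6 296.1] | 229 24 [413.7 296. ] | 230 25 [410.9 294.4] | 231 25 [408.1 294.3] | 232 24 [405.3 295.5] | 233 24 [402.5 295.4] | 234 25 [399.7 293.9] | 235 25 [396.9 293.7] | 236 25 [394.1 293.6] | 237 25 [391.3 293.4] | 238 26 [388.5 291.9] | 239 26 [385.7 291.8] | 240 26 [382.9 291.6] | 241 26 [380.1 291.5] | 242 26 [377.3 291.3] | 243 27 [374.5 289.8] | 244 27 [371.7 289.7] | 245 27 [368.9 289.5] | 246 
[... 340 characters left out ...]
 261 30 [324.7 283.2] | 262 30 [321.9 283. ] | 263 31 [319.2 281.5] | 264 31 [316.5 281.4] | pin.py:11: RuntimeWarning: Mean of empty slice.
  c=q[h].mean(0); t=q[~h]; cc,w_=t.mean(0),np.linalg.svd(t-t.mean(0))[2][0]; w_*=-np.sign(w_[0])
  ret = um.true_divide(
Traceback (most recent call last):
  File "pin.py", line 12, in <module>
    print('\nhandle',cv2.minAreaRect(q[h].astype(np.float32)),c,'shank ang',np.degrees(np.arctan2(w_[1],w_[0])),'tip',cc+w_*((t-cc)@w_).max())
                                                                                                                            ~~~~~~~~~~~~~~~^^
ValueError: zero-size array to reduction operation maximum which has no identity
```

```bash
python3 - <<'E'
from h import *
c=cv2.imread('pics/drag.png')[:,:400]; hs=cv2.cvtColor(c,cv2.COLOR_BGR2HSV)
def fit(m,z,off=0):
    m=m.astype(np.uint8); n,l,st,_=cv2.connectedComponentsWithStats(m); i=1+np.argmax(st[1:,4]); v,u=np.nonzero(l==i)
    print(st[i]); return onz('top',np.c_[130+(u+.5)/5-.5,160+(v+.5)/5-.5],z)[:,:2]
low=(hs[:,:,1]<65)&(c.mean(2)>80)
m=low.copy(); m[:260]=0;m[335:]=0;m[:,:255]=0;m[:,325:]=0
q=fit(m,10); print('handle',cv2.minAreaRect(q.astype(np.float32)),q.mean(0))
m=low.copy(); m[:340]=0;m[400:]=0;m[:,:255]=0;m[:,310:]=0
a=fit(m,7).mean(0)
m=low.copy(); m[:470]=0;m[515:]=0;m[:,:255]=0;m[:,300:]=0
q=fit(m,7); b=q.mean(0); e=b-a; print(a,b,np.degrees(np.arctan2(e[1],e[0])),q.min(0),q.max(0))
# side view: is the pin visible now?
im,d=snap('side'); cv2.imwrite('pics/side3.png',cv2.resize(im[200:400,120:420],(780,520),interpolation=cv2.INTER_CUBIC)[:,:,::-1])
s=read_state(); print(s['position'],s['clock'],s['joints'].round(2))
E
```

```text
[ 262  269   49   66 2749]
handle ((439.22900390625, 287.4870910644531), (24.548681259155273, 37.424930572509766), 87.72093963623047) [439.14016402 287.69548326]
[274 340  13  17 173]
[259 470  15  35 454]
[414.04053915 290.61104364] [336.08451179 294.37288682] 177.23728010852358 [326.41827462 289.98159709] [345.18292345 298.16892991]
[452.61107882  19.52087756 119.84630141] 14.35 [ 0.4   0.19 -0.53  0.   -0.85 -2.03]
```

View pics/side3.png

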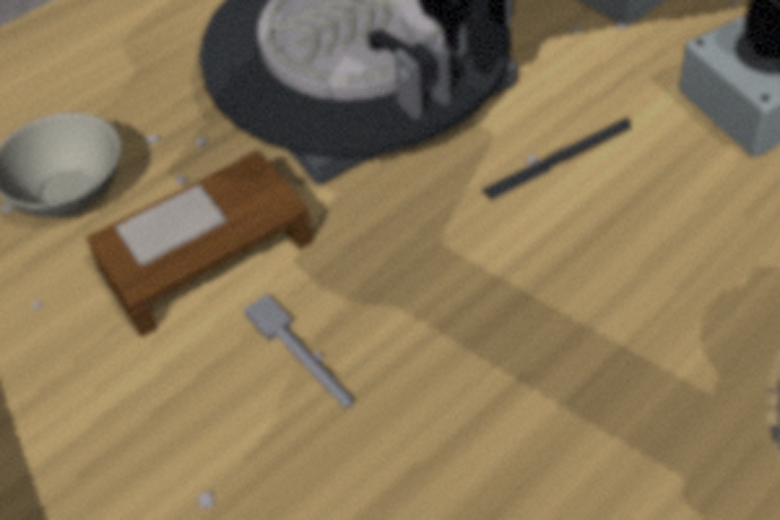

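Side view shows the pin free: handle at crop (268,316), tip at (348,402), chisel and rest clear. Measuring it from there as well.

```bash
cat > pinside.py <<'E'
from h import *
im,d=load('side'); hs=cv2.cvtColor(im,cv2.COLOR_RGB2HSV)
w=np.zeros(im.shape[:2],np.uint8); w[308:362,208:262]=1
m=((hs[:,:,1]<70)&(im.mean(2)>80)).astype(np.uint8)*w
n,l,st,_=cv2.connectedComponentsWithStats(m); i=1+np.argmax(st[1:,4]); v,u=np.nonzero(l==i); print(st[i])
q=onz('side',np.c_[u,v],6)[:,:2]; 
e=np.linalg.svd(q-q.mean(0),full_matrices=False)[2][0]; e*=-np.sign(e[0])
t=(q-q.mean(0))@e
s=t>t.min()+48; c=q[s].mean(0); f=np.linalg.svd(q[s]-c,full_matrices=False)[2][0]; f*=-np.sign(f[0])
t=(q-c)@f; print('len',np.ptp(t),'tip',c+f*t.max(),'ang',np.degrees(np.arctan2(f[1],f[0])),'handle c by tip',c+f*(t.max()-113),'by back',c+f*(t.min()+18))
print('handle mean',q[t<t.min()+34].mean(0))
E
python3 pinside.py
```

```text
[214 313  42  44 425]
len 135.70829737018047 tip [325.45211835 294.21484128] ang 176.43412420422976 handle c by tip [438.23334449 287.18668154] by back [442.93252635 286.89384379]
handle mean [443.61328733 287.277926  ]
```

```bash
python3 -m creep '{"translation":[[0,6,0],[0,12,0],[-0.5,18,0],[-1,23,-2],[-1.2,26.8,-6],[-1.2,26.8,-10],[-1.2,26.8,-12],[-1.2,26.8,-12]],"delta_rot":[[0,0,0],[0,0,0],[0,0,0],[0,0,0],[0,0,0],[0,0,0],[0,0,0],[0,0,0]],"hand":[4.5,4.5,4.5,4.5,4.5,4.5,4.5,4.5]}'; python3 -m creep '{"translation":[[0,0,-0.8],[0,0,-1.6],[0,0,-1.9],[0,0,-2],[0,0,-2],[0,0,-2],[0,0,-2],[0,0,-2]],"delta_rot":[[0,0,0],[0,0,0],[0,0,0],[0,0,0],[0,0,0],[0,0,0],[0,0,0],[0,0,0]],"hand":[4.5,4.5,4.5,4.5,0,0,0,0]}'
```

```text
clock: 15.35
position: [436.7, 291.1, -2.5]
ee_rot: [0.022, 1.0, -0.002, -0.001]
contact_force: [0.1, 0.2, -0.0]
gripper_width: 44.6
grasp_force: 0.0
clock: 16.35
position: [438.2, 291.7, -20.2]
ee_rot: [0.022, 1.0, 0.0, 0.0]
contact_force: [-0.6, -1.2, 5.2]
gripper_width: 22.3
grasp_force: 58.9
```

Handle is gripped at 22.3 mm. Lifting and turning it towards the clamp axis.

```bash
python3 -m creep '{"translation":[[0,0,1],[0,0,3],[0,0,6],[0,0,9.5],[0,0,9.5]],"delta_rot":[[0,0,0],[0,0,0],[0,0,0],[0,0,0],[0,0,0]],"hand":[0,0,0,0,0]}'; python3 -m creep '{"translation":[[0,0,0],[2,-2,0],[4,-4,0],[6,-6,0],[8,-8,0],[8.7,-8.8,0],[8.7,-8.8,0],[8.7,-8.8,0]],"delta_rot":[[0,0,10.5],[0,0,21],[0,0,31.5],[0,0,42],[0,0,52.5],[0,0,63],[0,0,73.5],[0,0,84]],"hand":[0,0,0,0,0,0,0,0]}'; python3 -m creep '{"translation":[[0,0,0],[0,0,0]],"delta_rot":[[0,0,0],[0,0,0]],"hand":[0,0]}'; python3 - <<'E'
from h import *
s=read_state(); print(s['position'],s['joints'].round(2),R.from_quat(s['ee_rot']).as_matrix().round(3).tolist())
snap('top');snap('side')
K={}
for n in('top','side'):
    im,d=load(n);P=pts(n,d)
    m=(P[:,:,2]>75)&(P[:,:,2]<125)&(abs(P[:,:,0]-515)<40)&(P[:,:,1]>75)&(P[:,:,1]<200)&(d>0)
    q=P[m]; v,u=np.nonzero(m); print(n,len(q))
    if len(q)>10:
        o=np.argsort(q[:,1]); print(np.c_[u,v,q][o][::max(1,len(o)//25)].round(0).tolist())
E
```

```text
clock: 16.98
position: [439.3, 293.2, 77.1]
ee_rot: [0.022, 1.0, 0.003, 0.002]
contact_force: [0.2, -0.2, -1.9]
gripper_width: 22.0
grasp_force: 58.4
clock: 17.98
position: [524.1, 202.8, 72.8]
ee_rot: [-0.654, 0.756, 0.0, -0.001]
contact_force: [-0.1, 0.3, -1.2]
gripper_width: 22.1
grasp_force: 58.4
clock: 18.23
position: [524.5, 203.4, 73.5]
ee_rot: [-0.651, 0.759, 0.0, -0.001]
contact_force: [0.6, -0.1, -0.6]
gripper_width: 21.8
grasp_force: 58.4
[524.46949397 203.39310733  73.548399  ] [ 0.66  0.42 -0.32 -0.   -0.83 -0.81] [[-0.151, -0.988, -0.001], [-0.988, 0.151, -0.001], [0.001, 0.001, -1.0]]
top 183
[[251.0, 187.0, 514.0, 96.0, 101.0], [249.0, 187.0, 513.0, 101.0, 103.0], [247.0, 188.0, 510.0, 106.0, 105.0], [246.0, 186.0, 517.0, 110.0, 100.0], [244.0, 186.0, 516.0, 115.0, 105.0], [242.0, 186.0, 516.0, 120.0, 103.0], [240.0, 187.0, 513.0, 125.0, 106.0], [238.0, 187.0, 512.0, 129.0, 110.0], [237.0, 185.0, 519.0, 134.0, 102.0], [235.0, 185.0, 519.0, 139.0, 101.0], [233.0, 184.0, 523.0, 145.0, 98.0], [231.0, 187.0, 514.0, 150.0, 102.0], [229.0, 184.0, 521.0, 155.0, 103.0], [227.
[... 738 characters left out ...]
0], [256.0, 238.0, 510.0, 121.0, 97.0], [255.0, 238.0, 509.0, 125.0, 101.0], [252.0, 237.0, 516.0, 128.0, 102.0], [252.0, 240.0, 511.0, 132.0, 98.0], [250.0, 241.0, 514.0, 137.0, 96.0], [249.0, 240.0, 514.0, 139.0, 100.0], [248.0, 241.0, 514.0, 142.0, 100.0], [247.0, 243.0, 513.0, 146.0, 96.0], [246.0, 243.0, 512.0, 150.0, 100.0], [244.0, 242.0, 515.0, 153.0, 103.0], [242.0, 242.0, 518.0, 156.0, 103.0], [242.0, 244.0, 514.0, 160.0, 102.0], [241.0, 244.0, 515.0, 162.0, 103.0], [239.0, 245.0, 518.0, 166.0, 101.0], [239.0, 247.0, 514.0, 169.0, 99.0], [236.0, 245.0, 520.0, 172.0, 104.0], [235.0, 249.0, 516.0, 179.0, 98.0], [232.0, 249.0, 519.0, 185.0, 101.0], [224.0, 242.0, 533.0, 194.0, 119.0]]
```

```bash
cat > line.py <<'E'
from h import *
import sys
ylo,yhi=float(sys.argv[1]),float(sys.argv[2])
eye=np.array([500.6,47.2,100]); a=np.radians(81.0); A=np.array([np.cos(a),np.sin(a)])
N=np.array([A[1],-A[0]])
for n in('top','side'):
    im,d=load(n);P=pts(n,d)
    m=(P[:,:,2]>85)&(P[:,:,2]<120)&(abs(P[:,:,0]-513)<18)&(P[:,:,1]>ylo-15)&(P[:,:,1]<yhi)&(d>0)
    k,l,st,_=cv2.connectedComponentsWithStats(m.astype(np.uint8)); i=1+np.argmax(st[1:,4]); m=l==i; q=P[m]
    v,u=np.nonzero(m); z=102 if n=='top' else 101
    g=onz(n,np.c_[u,v],z)[:,:2]; s=g[:,1]>ylo
    c=g[s].mean(0); f=np.linalg.svd(g[s]-c,full_matrices=False)[2][0]; f*=-np.sign(f[1])
    t=(eye[:2]-c)@A/(f@A); off=(c+f*t-eye[:2])@N
    pz=np.polyfit(q[:,1],q[:,2],1)
    print(n,len(g),'ang',np.degrees(np.arctan2(f[1],f[0])).round(1),'offset along N at eye',off.round(1),'N',N.round(2),'tip along A from eye',((c+f*((g-c)@f).max()-eye[:2])@A).round(1),'z at y',ylo,yhi,np.polyval(pz,[ylo,yhi]).round(1))
E
python3 line.py 100 180
```

```text
top 121 ang -97.0 offset along N at eye 4.1 N [ 0.99 -0.16] tip along A from eye 50.1 z at y 100.0 180.0 [102.1 104. ]
side 134 ang -98.9 offset along N at eye -1.7 N [ 0.99 -0.16] tip along A from eye 52.3 z at y 100.0 180.0 [100.  102.3]
```

```bash
python3 - <<'E'
from h import *
e=lambda p:[240+p[0]/8-.44,195+p[1]/8-.44]
q=onz('side',[e((330,235)),e((262,188))],114); print(q.round(1),q.mean(0))
eye=np.array([500.6,47.2]);a=np.radians(81);A=np.array([np.cos(a),np.sin(a)]);N=np.array([A[1],-A[0]])
for s in(-15,15): print('expected',eye+20*A+s*N)
im=cv2.imread('pics/sidecl.png'); g=im.mean(2)
for r in(240,260,300,340): print(r,[int(x) for x in g[r,240:450:8]])
# same on the present picture
im,d=load('side'); 
for v in range(216,246,2): print(v,[int(x) for x in im[v,266:300].mean(1)])
E
```

```text
[[490.6  59.3 114. ]
 [520.8  59.  114. ]] [505.72373174  59.16022731 114.        ]
expected [488.91336419  69.30028379]
expected [518.54401441  64.60724984]
240 [122, 113, 96, 83, 81, 87, 95, 103, 109, 102, 89, 67, 41, 32, 31, 33, 31, 32, 46, 62, 73, 74, 67, 48, 29, 25, 23]
260 [128, 119, 104, 93, 96, 101, 98, 91, 87, 86, 81, 64, 44, 33, 31, 30, 31, 36, 45, 59, 72, 76, 64, 48, 34, 27, 23]
300 [103, 102, 96, 84, 76, 78, 80, 80, 80, 82, 80, 66, 49, 34, 34, 38, 42, 48, 57, 69, 75, 77, 72, 56, 35, 32, 39]
340 [43, 42, 45, 61, 74, 76, 76, 75, 74, 78, 79, 78, 61, 36, 27, 31, 43, 61, 66, 71, 78, 80, 76, 65, 50, 42, 46]
216 [24, 23, 22, 22, 17, 29, 33, 40, 44, 56, 62, 70, 69, 65, 59, 57, 64, 63, 65, 71, 75, 81, 87, 87, 82, 71, 56, 39, 33, 31, 21, 34, 31, 28]
218 [32, 32, 36, 30, 23, 28, 36, 40, 36, 34, 34, 37, 38, 34, 35, 32, 32, 42, 49, 54, 61, 70, 74, 75, 76, 68, 52, 39, 30, 31, 31, 26, 29, 25]
220 [64, 66, 64, 60, 52, 56, 62, 68, 69, 60, 50, 39, 28, 27, 27, 30, 33, 35, 30, 39, 47, 54, 59, 64, 68, 64, 49, 37, 34, 29, 31, 26, 31, 34]
222 [83, 74, 73, 71, 67, 61, 61, 64, 67, 70, 69, 64, 54,
[... 935 characters left out ...]
[68, 60, 54, 47, 38, 31, 41, 46, 51, 53, 54, 66, 77, 85, 87, 72, 55, 40, 36, 43, 58, 71, 81, 85, 87, 90, 82, 65, 53, 51, 52, 51, 56, 54]
238 [32, 27, 30, 23, 20, 21, 33, 44, 52, 60, 71, 81, 85, 92, 90, 85, 62, 40, 38, 48, 56, 65, 73, 82, 87, 86, 81, 64, 53, 55, 52, 55, 54, 52]
240 [32, 30, 29, 29, 31, 28, 29, 37, 52, 70, 84, 87, 87, 89, 93, 83, 61, 37, 48, 49, 48, 51, 57, 65, 71, 72, 65, 57, 53, 56, 54, 51, 55, 53]
242 [24, 31, 30, 43, 44, 42, 44, 44, 51, 62, 75, 79, 86, 91, 90, 82, 63, 50, 45, 52, 55, 53, 52, 55, 56, 57, 55, 55, 54, 51, 51, 50, 48, 44]
244 [24, 33, 36, 47, 54, 52, 53, 50, 54, 53, 58, 63, 78, 84, 86, 78, 63, 54, 52, 55, 52, 52, 54, 51, 52, 54, 48, 52, 48, 48, 44, 39, 41, 39]
```

```bash
python3 - <<'E'
from h import *
im,d=load('top'); g=im.astype(int).mean(2); hs=cv2.cvtColor(im,cv2.COLOR_RGB2HSV)
for u in range(222,258,5): print(u,[int(x) for x in g[178:197,u]],[int(x) for x in hs[178:197,u,1]])
im,d=load('side'); hs=cv2.cvtColor(im,cv2.COLOR_RGB2HSV);g=im.astype(int).mean(2)
for u in range(236,264,5): print(u,[int(x) for x in g[226:256,u]])
E
```

```text
222 [73, 74, 73, 72, 70, 69, 68, 70, 68, 72, 74, 75, 75, 76, 78, 77, 77, 76, 77] [96, 99, 100, 100, 97, 71, 41, 28, 38, 77, 102, 103, 103, 104, 106, 105, 106, 101, 105]
227 [77, 78, 78, 76, 72, 69, 68, 73, 72, 69, 72, 76, 75, 77, 78, 77, 78, 77, 78] [96, 99, 98, 95, 97, 90, 57, 30, 30, 56, 89, 101, 103, 103, 104, 105, 105, 107, 106]
232 [55, 55, 54, 55, 54, 56, 57, 66, 72, 71, 75, 94, 115, 126, 129, 130, 129, 131, 131] [69, 66, 70, 62, 70, 65, 56, 40, 30, 34, 68, 95, 102, 104, 106, 106, 105, 105, 106]
237 [56, 57, 57, 56, 56, 55, 55, 64, 72, 72, 65, 57, 59, 91, 119, 128, 129, 130, 131] [61, 57, 64, 65, 65, 62, 62, 44, 33, 33, 40, 53, 72, 96, 102, 106, 106, 104, 105]
242 [56, 57, 57, 56, 56, 55, 56, 58, 66, 73, 73, 63, 55, 52, 52, 52, 58, 83, 113] [64, 64, 64, 65, 68, 62, 64, 56, 43, 29, 36, 45, 59, 69, 65, 65, 79, 97, 103]
247 [58, 56, 57, 58, 57, 57, 57, 58, 66, 73, 73, 69, 60, 54, 53, 52, 52, 53, 52] [59, 64, 60, 63, 64, 63, 64, 59, 43, 33, 33, 38, 50, 63, 68, 72, 65, 68, 65]
252 [58, 57, 59, 59, 58, 58, 57, 57, 57, 56, 57, 56, 55, 55, 54, 54, 53, 55, 62] [56, 60, 58, 55, 59, 63, 6
[... 260 characters left out ...]
, 12, 14, 13, 18, 6, 20, 27, 35, 42, 47, 50, 48, 31, 28, 16, 25, 25, 26]
241 [94, 92, 93, 91, 95, 97, 93, 85, 81, 79, 72, 50, 26, 16, 27, 30, 42, 53, 59, 58, 50, 30, 33, 25, 26, 22, 22, 26, 25, 30]
246 [100, 94, 91, 91, 90, 87, 89, 82, 78, 79, 72, 56, 42, 44, 48, 57, 62, 55, 45, 34, 26, 25, 22, 23, 18, 22, 20, 21, 27, 23]
251 [102, 102, 96, 92, 93, 96, 94, 94, 93, 87, 79, 66, 62, 61, 55, 50, 37, 32, 13, 19, 21, 24, 24, 16, 15, 17, 28, 20, 20, 21]
256 [97, 99, 97, 93, 95, 93, 96, 91, 79, 70, 61, 57, 56, 45, 33, 27, 16, 24, 26, 25, 21, 18, 27, 22, 25, 20, 20, 27, 21, 23]
261 [98, 94, 92, 93, 90, 87, 75, 67, 64, 64, 62, 56, 39, 33, 31, 26, 27, 24, 20, 28, 20, 23, 20, 25, 14, 16, 24, 18, 23, 25]
```

```bash
python3 - <<'E'
from h import *
u=np.array([222,227,232,237,242,247]);v=np.array([185.2,185.6,186,186.7,187.4,187.8])
g=onz('top',np.c_[u,v],100)[:,:2]; e=np.polyfit(g[:,1],g[:,0],1); print(g.round(1),'ang',90-np.degrees(np.arctan(e[0])))
eye=np.array([500.6,47.2])
for a in(81.3,83):
    a=np.radians(a);A=np.array([np.cos(a),np.sin(a)]);N=np.array([A[1],-A[0]]); print('off',((g-eye)@N).round(1))
E
```

```text
[[518.9 173.9]
 [517.8 160.6]
 [516.7 147.3]
 [514.7 133.9]
 [512.8 120.6]
 [511.7 107.2]] ang 83.49568567800821
off [-1.1 -0.2  0.7  0.8  0.9  1.9]
off [2.7 3.2 3.8 3.5 3.2 3.7]
```

```bash
python3 -m creep '{"translation":[[0.13,0,0.05],[0.13,0,0.05],[0.13,0,0.05]],"delta_rot":[[-1.5,0.2,-1.5],[-1.5,0.2,-1.5],[-1.5,0.2,-1.5]],"hand":[0,0,0]}'; cat > cl.py <<'E'
from h import *
snap('top');snap('side')
im,d=load('top'); S=cv2.cvtColor(im,cv2.COLOR_RGB2HSV)[:,:,1].astype(float)
us=np.arange(220,250); vs=[]
for u in us:
    w=np.clip(S[181:192,u].max()*0.75-S[181:192,u],0,None); j=np.argmin(S[181:192,u]); 
    k=np.arange(11); w[abs(k-j)>3]=0; vs.append(181+(w*k).sum()/w.sum())
g=onz('top',np.c_[us,vs],100)[:,:2]; e=np.polyfit(g[:,1],g[:,0],1); r=g[:,0]-np.polyval(e,g[:,1])
print('top ang',90-np.degrees(np.arctan(e[0])),'rms',r.std(),'x at y=110',np.polyval(e,110),'x at eye y',np.polyval(e,47.2))
E
python3 cl.py; python3 line.py 100 180; python3 -c "
from h import *
s=read_state();print(s['position'],s['clock'])"
```

```text
clock: 18.7
position: [526.0, 203.6, 74.6]
ee_rot: [-0.642, 0.766, -0.009, -0.01]
contact_force: [-0.5, 0.2, -0.4]
gripper_width: 21.9
grasp_force: 58.5
top ang 81.77433451240225 rms 0.28976381853312705 x at y=110 511.56884629442936 x at eye y 502.4905109521642
top 117 ang -98.1 offset along N at eye 2.8 N [ 0.99 -0.16] tip along A from eye 52.3 z at y 100.0 180.0 [107.5 104.5]
side 138 ang -100.1 offset along N at eye -1.1 N [ 0.99 -0.16] tip along A from eye 50.5 z at y 100.0 180.0 [103.5 104.7]
[526.11749517 203.52722197  74.73505208] 18.8
```

```bash
python3 -m creep '{"translation":[[-0.25,-1,0],[-0.4,-2,0],[-0.5,-2.7,0],[-0.6,-3.3,0],[-0.66,-3.7,0],[-0.7,-4,0],[-0.7,-4,0]],"delta_rot":[[0,0,0],[0,0,0],[0,0,0],[0,0,0],[0,0,0],[0,0,0],[0,0,0]],"hand":[0,0,0,0,0,0,0]}'; python3 cl.py; python3 -c "
from h import *
s=read_state();print(s['position'],s['contact_force'],s['wrist_torque'])"
```

```text
clock: 19.68
position: [519.2, 163.4, 74.7]
ee_rot: [-0.642, 0.766, -0.009, -0.01]
contact_force: [-0.6, -0.1, -2.5]
gripper_width: 22.1
grasp_force: 58.4
 ** On entry to DLASCL parameter number  4 had an illegal value
 ** On entry to DLASCL parameter number  4 had an illegal value
 ** On entry to DLASCL parameter number  4 had an illegal value
 ** On entry to DLASCL parameter number  4 had an illegal value
 ** On entry to DLASCL parameter number  5 had an illegal value
 ** On entry to DLASCL parameter number  4 had an illegal value
[519.22317937 163.60674369  74.69528028] [ 0.68825247 -0.10846141 -0.94753222] [ 0.14637694 -0.04134092 -0.02051192]cl.py:7: RuntimeWarning: invalid value encountered in scalar divide
  k=np.arange(11); w[abs(k-j)>3]=0; vs.append(181+(w*k).sum()/w.sum())
Traceback (most recent call last):
  File "cl.py", line 8, in <module>
    g=onz('top',np.c_[us,vs],100)[:,:2]; e=np.polyfit(g[:,1],g[:,0],1); r=g[:,0]-np.polyval(e,g[:,1])
                                           ~~~~~~~~~~^^^^^^^^^^^^^^^^^
numpy.linalg.LinAlgError: SVD did not converge in Linear Least Squares
```

```bash
python3 -m creep '{"translation":[[-0.07,-0.5,0],[-0.15,-1,0],[-0.22,-1.5,0],[-0.22,-1.5,0]],"delta_rot":[[0,0,0],[0,0,0],[0,0,0],[0,0,0]],"hand":[0,0,0,0]}'; python3 -m creep '{"translation":[[-0.07,-0.5,0],[-0.15,-1,0],[-0.22,-1.5,0],[-0.22,-1.5,0]],"delta_rot":[[0,0,0],[0,0,0],[0,0,0],[0,0,0]],"hand":[0,0,0,0]}'; python3 -c "
from h import *
s=read_state();print(s['position'],s['contact_force'],s['wrist_torque'])"
```

```text
clock: 20.27
position: [516.9, 148.1, 74.8]
ee_rot: [-0.642, 0.766, -0.009, -0.01]
contact_force: [-0.1, -0.9, -0.7]
gripper_width: 21.9
grasp_force: 58.4
clock: 20.78
position: [514.6, 133.1, 74.7]
ee_rot: [-0.642, 0.766, -0.009, -0.01]
contact_force: [0.2, -0.3, -2.1]
gripper_width: 22.0
grasp_force: 58.4
[514.64750817 133.07481355  74.70679671] [ 0.18502642 -0.27015344 -2.09761828] [ 0.14416541 -0.02001479  0.00198583]
```

```bash
python3 -m creep '{"translation":[[-0.15,-1,0],[-0.3,-2,0],[-0.45,-3,0],[-0.57,-3.8,0],[-0.57,-3.8,0]],"delta_rot":[[0,0,0],[0,0,0],[0,0,0],[0,0,0],[0,0,0]],"hand":[0,0,0,0,0]}'; python3 -c "
from h import *
s=read_state();print(s['position'],s['contact_force'],s['wrist_torque'])"
```

```text
clock: 21.4
position: [509.0, 94.9, 74.8]
ee_rot: [-0.642, 0.767, -0.009, -0.01]
contact_force: [0.5, 0.0, -0.2]
gripper_width: 22.1
grasp_force: 58.5
[509.00406336  94.87329841  74.78156471] [ 0.54625655  0.01723804 -0.23115403] [0.10267683 0.01433761 0.01090255]
```

```bash
python3 -m creep '{"translation":[[-0.03,-0.2,0],[-0.06,-0.4,0],[-0.09,-0.6,0],[-0.1,-0.7,0],[-0.1,-0.7,0]],"delta_rot":[[0,0,0],[0,0,0],[0,0,0],[0,0,0],[0,0,0]],"hand":[0,0,0,0,0]}'; python3 -c "
from h import *
s=read_state();print(s['position'],s['contact_force'],s['wrist_torque'])"
```

```text
clock: 22.02
position: [508.2, 88.6, 74.8]
ee_rot: [-0.642, 0.766, -0.009, -0.01]
contact_force: [-0.4, 0.8, -1.4]
gripper_width: 22.2
grasp_force: 58.5
[508.15530648  88.5683892   74.75195148] [-0.35291943  0.79745123 -1.36573108] [0.09652711 0.02647638 0.03884941]
```

```bash
python3 -m creep '{"translation":[[-0.03,-0.2,0],[-0.05,-0.35,0],[-0.05,-0.35,0]],"delta_rot":[[0,0,0],[0,0,0],[0,0,0]],"hand":[0,0,0]}'; python3 -m creep '{"translation":[[-0.03,-0.2,0],[-0.03,-0.2,0]],"delta_rot":[[0,0,0],[0,0,0]],"hand":[0,0]}';python3 -m creep '{"translation":[[-0.03,-0.2,0],[-0.03,-0.2,0]],"delta_rot":[[0,0,0],[0,0,0]],"hand":[0,0]}'
```

```text
clock: 22.4
position: [507.6, 84.9, 74.8]
ee_rot: [-0.642, 0.766, -0.009, -0.01]
contact_force: [0.4, -1.4, -1.1]
gripper_width: 21.9
grasp_force: 58.5
clock: 22.65
position: [507.3, 82.9, 74.7]
ee_rot: [-0.642, 0.766, -0.009, -0.01]
contact_force: [0.3, -0.0, -0.9]
gripper_width: 22.2
grasp_force: 58.5
clock: 22.9
position: [507.0, 80.9, 74.7]
ee_rot: [-0.642, 0.766, -0.009, -0.01]
contact_force: [-0.1, -1.0, -1.4]
gripper_width: 21.7
grasp_force: 58.5
```

```bash
python3 -m creep '{"translation":[[-0.02,-0.15,0],[-0.02,-0.15,0]],"delta_rot":[[0,0,0],[0,0,0]],"hand":[0,0]}'; python3 -m creep '{"translation":[[-0.02,-0.15,0],[-0.02,-0.15,0]],"delta_rot":[[0,0,0],[0,0,0]],"hand":[0,0]}';python3 -m creep '{"translation":[[-0.02,-0.15,0],[-0.02,-0.15,0]],"delta_rot":[[0,0,0],[0,0,0]],"hand":[0,0]}'; python3 - <<'E'
from h import *
snap('top');im,d=snap('side')
c=cv2.resize(im[185:265,215:315],(750,600),interpolation=cv2.INTER_CUBIC)
c=cv2.LUT(c,np.clip((np.arange(256)/255.)**.6*255,0,255).astype(np.uint8))
cv2.imwrite('pics/ins.png',c[:,:,::-1])
E
```

```text
clock: 23.15
position: [506.9, 79.5, 74.8]
ee_rot: [-0.642, 0.766, -0.009, -0.01]
contact_force: [0.5, -0.1, -0.4]
gripper_width: 22.4
grasp_force: 58.5
clock: 23.4
position: [506.9, 79.3, 74.8]
ee_rot: [-0.642, 0.766, -0.008, -0.009]
contact_force: [-1.0, 4.9, -1.1]
gripper_width: 22.4
grasp_force: 58.4
clock: 23.65
position: [507.0, 79.1, 74.9]
ee_rot: [-0.642, 0.767, -0.008, -0.008]
contact_force: [-2.7, 9.6, -0.9]
gripper_width: 22.3
grasp_force: 58.4
```

View pics/ins.png

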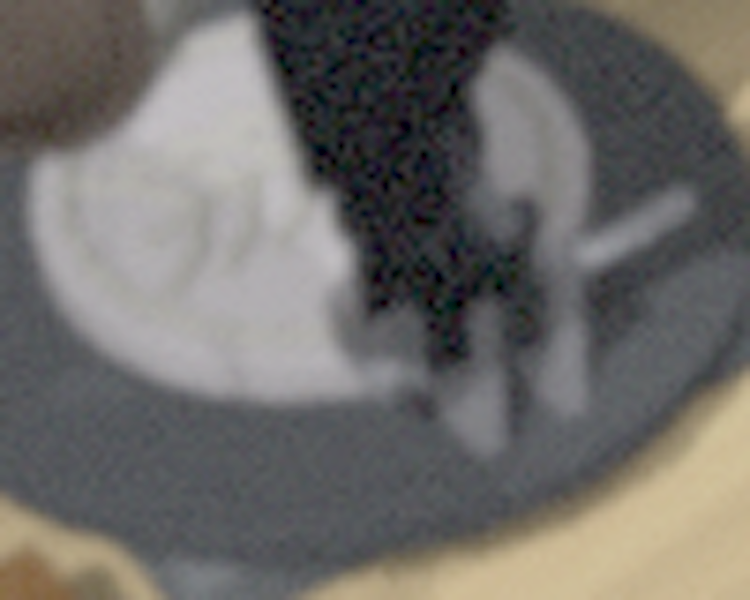

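The shank comes out beyond the far ear, crop (580,255) to tip (690,198), and the shoulder presses the near ear with 10 N, so the pin is home. Releasing and retreating upward.

```bash
python3 -m creep '{"translation":[[0,0,0],[0,0,0],[0,0,0],[0,0,1],[0,0,3],[0,0,7],[0,0,12]],"delta_rot":[[0,0,0],[0,0,0],[0,0,0],[0,0,0],[0,0,0],[0,0,0],[0,0,0]],"hand":[3.5,4.5,4.5,4.5,4.5,4.5,4.5]}'; python3 -m creep '{"translation":[[0,-6,0],[0,-12,0],[0,-18,0],[0,-24,0],[0,-28,0]],"delta_rot":[[0,0,0],[0,0,0],[0,0,0],[0,0,0],[0,0,0]],"hand":[6,6,6,6,6]}'; python3 - <<'E'
from h import *
s=read_state(); print(s['position'],s['joints'].round(2),s['contact_force'])
eye=np.array([500.6,47.2]);a=np.radians(81.2);A=np.array([np.cos(a),np.sin(a)]);N=np.array([A[1],-A[0]])
print('tip before release rel eye A',(onz('side',[[307,211.4]],100)[0,:2]-eye)@A)
for n in('top','side'):
    im,d=snap(n);P=pts(n,d); m=(P[:,:,2]>85)&(P[:,:,2]<112)&(d>0); Q=P[:,:,:2]-eye; al=Q@A; la=Q@N
    for nm,k in(('far',m&(al<-22)&(al>-95)&(abs(la)<16)),('near',m&(al>22)&(al<75)&(abs(la)<20))):
        if k.sum()>5: print(n,nm,k.sum(),'along',np.percentile(al[k],[2,98]).round(1),'lat',np.median(la[k]).round(1),'z',np.median(P[k][:,2]).round(1))
E
```

```text
clock: 24.62
position: [505.9, 76.1, 196.0]
ee_rot: [-0.642, 0.766, -0.009, -0.011]
contact_force: [1.2, 0.4, 0.5]
gripper_width: 45.0
grasp_force: 0.0
clock: 25.25
position: [506.0, -206.0, 195.6]
ee_rot: [-0.642, 0.767, -0.009, -0.01]
contact_force: [0.4, 0.3, -0.1]
gripper_width: 59.7
grasp_force: 0.0
[ 506.00440149 -206.01270739  195.60496626] [-0.07  0.26 -0.22  0.03 -1.09 -0.12] [ 0.38355675  0.30899495 -0.1487794 ]
tip before release rel eye A -76.63162641097999
top near 123 along [23.6 56.2] lat 1.0 z 103.3
side far 68 along [-70.9 -27.3] lat -2.7 z 100.4
side near 140 along [22.4 58. ] lat -4.6 z 101.0
```

Pin checks out home: tip about 76 mm beyond the eye against 75 expected, handle from 22 to 57 mm, height about 100. On to the mushroom head.

```bash
python3 -m creep '{"translation":[[0,-3,0],[0,-5.9,-3],[0,-5.9,-8],[0,-5.9,-11],[0,-5.9,-12.5],[0,-5.9,-12.5]],"delta_rot":[[1.5,-0.2,0],[1.5,-0.2,0],[1.5,-0.2,0],[1.5,-0.2,0],[1.5,-0.2,0],[1.5,-0.2,0]],"hand":[6,6,6,6,6,6]}'; python3 -m creep '{"translation":[[0,0,-1],[0,0,-2],[0,0,-2.7],[0,0,-3.2],[0,0,-3.2]],"delta_rot":[[0,0,0],[0,0,0],[0,0,0],[0,0,0],[0,0,0]],"hand":[6,6,6,6,6]}'; python3 -c "
from h import *
s=read_state();print(s['position'],s['contact_force'],s['joints'].round(2))"
```

```text
clock: 26.1
position: [506.4, -262.1, 69.6]
ee_rot: [-0.643, 0.766, 0.0, -0.001]
contact_force: [0.5, -0.1, 0.7]
gripper_width: 60.1
grasp_force: 0.0
clock: 26.72
position: [506.2, -262.4, 37.3]
ee_rot: [-0.642, 0.766, 0.0, -0.0]
contact_force: [0.8, 0.3, 0.4]
gripper_width: 60.0
grasp_force: 0.0
[ 506.15830173 -262.39097328   37.30370387] [0.79029174 0.25130029 0.42655693] [-0.19  0.47 -0.34  0.   -0.76  0.02]
```

Shift 2.5 mm in y to centre, then close.

```bash
python3 -m creep '{"translation":[[0,-0.25,0],[0,-0.25,0],[0,-0.25,0],[0,-0.25,0]],"delta_rot":[[0,0,0],[0,0,0],[0,0,0],[0,0,0]],"hand":[6,3,3,3]}'
```

```text
clock: 27.22
position: [507.2, -265.2, 38.5]
ee_rot: [-0.643, 0.766, -0.001, 0.0]
contact_force: [0.5, -0.4, 3.3]
gripper_width: 37.8
grasp_force: 60.1
```

```bash
python3 -m creep '{"translation":[[0,0,0],[0,0,0],[0,0,0],[0,0,0],[0,0,0],[0,0,0],[0,0,0],[0,0,0]],"delta_rot":[[0,0,-8],[0,0,-16],[0,0,-24],[0,0,-32],[0,0,-40],[0,0,-48],[0,0,-54],[0,0,-58]],"hand":[3,3,3,3,3,3,3,3]}'; python3 -c "
from h import *
s=read_state();print(s['position'],s['contact_force'],s['wrist_torque'])"; python3 -m creep '{"translation":[[0,0,0],[0,0,0],[0,0,0],[0,0,0],[0,0,3],[0,0,8],[-1,6,14],[-1,12,14]],"delta_rot":[[0,0,0],[0,0,0],[0,0,0],[0,0,0],[0,0,0],[0,0,0],[0,0,0],[0,0,0]],"hand":[3,5,6,6.5,6.5,6.5,6.5,6.5]}'; python3 - <<'E'
from h import *
eye=np.array([500.6,47.2]);a=np.radians(81.2);A=np.array([np.cos(a),np.sin(a)]);N=np.array([A[1],-A[0]])
for n in('top','side'):
    im,d=snap(n);P=pts(n,d); m=(P[:,:,2]>85)&(P[:,:,2]<112)&(d>0); Q=P[:,:,:2]-eye; al=Q@A; la=Q@N
    for nm,k in(('far',m&(al<-22)&(al>-95)&(abs(la)<16)),('near',m&(al>22)&(al<75)&(abs(la)<20))):
        if k.sum()>5: print(n,nm,k.sum(),'along',np.percentile(al[k],[2,98]).round(1),'lat',np.median(la[k]).round(1),'z',np.median(P[k][:,2]).round(1))
    Q=P-[506,-265,0]; m=(np.hypot(Q[:,:,0],Q[:,:,1])<13)&(d>0)&(P[:,:,2]<120)&(P[:,:,2]>70); print(n,'head',m.sum(),np.median(P[m],0))
s=read_state();print(s['position'],s['contact_force'])
E
```

```text
clock: 28.22
position: [509.5, -266.8, 39.8]
ee_rot: [-0.19, 0.982, -0.002, 0.003]
contact_force: [2.1, -5.4, 4.5]
gripper_width: 37.6
grasp_force: 60.4
[ 509.52867901 -266.84805268   39.78630293] [ 2.12558327 -5.40245465  4.52103259] [-1.50417318 -0.50124361  0.03821443]
clock: 29.22
position: [498.1, -159.7, 177.4]
ee_rot: [-0.189, 0.982, -0.001, 0.003]
contact_force: [1.4, 0.1, -0.6]
gripper_width: 65.1
grasp_force: 0.0
top far 21 along [-73.7 -60. ] lat 1.7 z 101.1
top head 73 [ 505.80226838 -264.69513667   94.50511847]
side far 68 along [-70.5 -26.9] lat -2.7 z 100.1
side near 139 along [23.7 57.9] lat -4.5 z 101.3
side head 35 [ 505.10331246 -265.3796384    92.81767595]
[ 497.54104745 -155.9921554   176.82339475] [-0.33799197 -0.19595596 -0.39639731]
```

The head is back up at about 94 mm, the pin is unmoved and the robot is clear. Handing in.

```bash
python3 -m creep '{"translation":[[0,0,0],[0,0,0],[0,0,0]],"delta_rot":[[0,0,0],[0,0,0],[0,0,0]],"hand":[6.5,6.5,6.5]}'; python3 -c "
from bench import *
print(job_done())"
```

```text
clock: 29.7
position: [496.6, -160.9, 173.7]
ee_rot: [-0.19, 0.982, 0.0, -0.001]
contact_force: [0.1, 0.1, 0.1]
gripper_width: 65.0
grasp_force: 0.0
the job is handed in; nothing more can be done
None
```

Job handed in at 29.7 s, with no verdict returned: the stop was latched at about 85 mm, the pin pushed home through both eyelets until its shoulder met the ear, and the head then turned clockwise and measured back up at about 94 mm, with the pin still home and the robot clear.

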